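# Fetch the spectacle case from behind the bench supplies

### The job

A spectacle case lies at the back of the aluminium tray, behind a bottle, a carton and a jar. Move those three out of the way onto the black rubber mat, leaving the case where it lies meanwhile; then lay the case flat and lengthwise inside the grey job tray, and only after that put the bottle, the carton and the jar back, each exactly on the spot where it stood at the beginning. Keep the three upright all the while and do not disturb the screwdriver, the mug or the spectacles.

Things in the scene. Friction and masses are not known exactly. Their poses are not given: they have to be found in the camera images.
- bottle: White plastic lens-cleaner bottle, standing: round body 44 mm in diameter up to 86 mm, shoulder, then a narrow grey cap 24 mm in diameter; 110 mm tall in all, 0.1 to 0.21 kg. Origin: centre of its underside; z up its axis. One of the three things to clear and put back; its place in the row (left, middle or right) changes.
- carton: White paper carton of blocking pads with round blue stickers on two of its sides, rigid, standing: 46 x 46 mm square, 95 mm tall, 0.1 to 0.2 kg. Origin: centre of its underside; x and y square to its faces, z up. One of the three things to clear and put back; its place in the row changes.
- jar: Glass jar of brass screws with a steel lid, standing: a straight cylinder 48 mm in diameter and 90 mm tall, lid (same diameter) from 74 mm up, 0.14 to 0.28 kg. Origin: centre of its underside; z up its axis. One of the three things to clear and put back; its place in the row changes.
- case: Black hard-shell spectacle case, closed, lying flat: 150 mm long (its x), 56 mm wide (its y), 36 mm high (z), edges rounded by 9 mm, about 0.1 to 0.17 kg. Origin: centre of its underside. It lies behind the row of three, about 15 mm from them, with its length along the row.
- bay: Shallow open aluminium tray, fixed: 150 mm (its x, pointing away from the robot) by 250 mm (its y, along the row), rim 12 mm high, walls and floor 4 mm thick. Origin: centre of its underside, on the bench. The three stand on its floor in a row 35 mm to the robot's side of its centre line, 70 mm apart; the case lies on its floor on the far side.
- mat: Black rubber mat, fixed flat on the bench: 250 mm (its x) by 120 mm (its y), 3 mm thick. Origin: centre of its underside. The side area; it is to the left or to the right of the aluminium tray.
- job_tray: Grey plastic job tray, open, fixed on the bench on the other side from the mat: outside 190 mm (its x) by 94 mm (its y), rim 13 mm high, walls and floor 4 mm thick, so inside it is 182 x 86 mm. Origin: centre of its underside. The case belongs inside on its floor, length along the tray's x (either way round).
- screwdriver: Bystander: screwdriver 150 mm long lying on the bench on the robot's side of the aluminium tray. Origin: underside, near its middle. Leave it alone.
- mug: Bystander: white mug, 76 mm in diameter and 85 mm tall, beyond the aluminium tray, to its left. Origin: centre of its underside. Leave it alone.
- spectacles: Bystander: a pair of spectacles standing on the bench beyond the aluminium tray, to its right, about 135 mm wide, 44 mm high, 120 mm deep. Origin: on the bench under the bridge. Leave it alone.

How it is judged (in metres and radians):
On the way, in this order (a step that is already met when the one before it is completed fails the run):
1. bottle, carton and jar all stand released on the mat (each one's middle over the mat), the case still within 30 mm of where it lay (x of bottle in the frame of mat between -0.125 and 0.125 m and y of bottle in the frame of mat between -0.06 and 0.06 m and z of each of bottle, carton, jar in the frame of mat below 0.01 m and angle between each of bottle, carton, jar's own z axis and vertical below 0.12 rad and linear speed of each of bottle, carton, jar below 0.03 m/s and contact force between the fingers and bottle below 0.3 N and x of carton in the frame of mat between -0.125 and 0.125 m and y of carton in the frame of mat between -0.06 and 0.06 m and contact force between the fingers and carton below 0.3 N and x of jar in the frame of mat between -0.125 and 0.125 m and y of jar in the frame of mat between -0.06 and 0.06 m and contact force between the fingers and jar below 0.3 N and distance of case from where it was at the start of the episode below 0.03 m), for 0.2 s.
2. the case lies released, flat and lengthwise inside the job tray while the three still stand on the mat (x of case in the frame of job_tray between -0.019 and 0.019 m and y of case in the frame of job_tray between -0.018 and 0.018 m and z of case in the frame of job_tray below 0.008 m and angle between case's own z axis and vertical below 0.06 rad and linear speed of each of case, bottle, carton, jar below 0.03 m/s and contact force between the fingers and case below 0.3 N and angle between the x axis of case and the x axis of job_tray, either way round below 0.3 rad and x of bottle in the frame of mat between -0.125 and 0.125 m and y of bottle in the frame of mat between -0.06 and 0.06 m and z of each of bottle, carton, jar in the frame of mat below 0.01 m and angle between each of bottle, carton, jar's own z axis and vertical below 0.12 rad and contact force between the fingers and bottle below 0.3 N and x of carton in the frame of mat between -0.125 and 0.125 m and y of carton in the frame of mat between -0.06 and 0.06 m and contact force between the fingers and carton below 0.3 N and x of jar in the frame of mat between -0.125 and 0.125 m and y of jar in the frame of mat between -0.06 and 0.06 m and contact force between the fingers and jar below 0.3 N), for 0.2 s.
At the end, for the whole second after the job is handed in: The case lies flat on the job tray's floor, inside its walls (within 18 mm of its centre along either axis), lengthwise; the bottle, the carton and the jar stand upright within 15 mm of where each stood at the start; all at rest and released (x of case in the frame of job_tray between -0.019 and 0.019 m and y of case in the frame of job_tray between -0.018 and 0.018 m and z of case in the frame of job_tray below 0.008 m and angle between case's own z axis and vertical below 0.06 rad and linear speed of each of case, bottle, carton, jar below 0.03 m/s and contact force between the fingers and case below 0.3 N and angle between the x axis of case and the x axis of job_tray, either way round below 0.3 rad and distance of each of bottle, carton, jar from where it was at the start of the episode below 0.015 m and angle between each of bottle, carton, jar's own z axis and vertical below 0.12 rad and contact force between the fingers and bottle below 0.3 N and contact force between the fingers and carton below 0.3 N and contact force between the fingers and jar below 0.3 N); the robot touches nothing.
It fails at once if the bottle, carton or jar tipped over (more than 0.5 rad) (angle between any of bottle, carton, jar's own z axis and vertical above 0.5 rad).
It fails at once if the screwdriver, mug or spectacles moved by more than 30 mm (distance of any of screwdriver, mug, spectacles from where it was at the start of the episode above 0.03 m).
It also fails if it takes over 141 s, if anything falls off the work surface, if the arm or the gripper's body presses on something with over 40 N, if the wrist force passes 120 N, or if a joint passes its speed limit or range.

### The arm

A 6-joint arm with a two-finger parallel gripper is mounted at the origin on the work surface. World frame = base frame: x ahead of the robot, y to its left, z up, the work surface at z = 0. Lengths are in mm, angles in rad, forces in N, time in s.
With the tool pointing down it reaches from about 350 to 875 mm from the base axis. Payload 4.2 kg.
Tool frame: the origin (TCP) lies midway between the tips of the shut fingers; the grasp point (between the pads) lies 19 mm behind it (arm.grasp_offset is the distance from the TCP to the grasp point, in mm); z points along the fingers, y is the line along which they close (so a half turn about z gives the same grasp; the last joint's range is limited). The gripper opens to 85 mm and grips with 20 to 120 N. Pads are 22 mm wide; open, the fingers measure 114 mm over their backs; the gripper's body (76 mm by 85 mm) begins 54 mm behind the grasp point. The pads swing forward as they close: fully open they stand 13 mm farther back than shut.
Start: joints at [-1.021, 0.385, 0.008, 0, -1.194, -0.259], TCP at [179.215, -598.733, 231.312] pointing down, gripper open.
Joint ranges: [-3.14, 3.14], [-1.21, 2.06], [-1.07, 1.41], [-3.16, 2.05], [-2.99, -0.16], [-3.1, 3.1]. Speed limits (rad/s): [2.79, 2.79, 3.14, 3.14, 3.14, 3.14].

### API

Orientations are given as a unit quaternion [x, y, z, w].
In Python, from bench import arm gives the robot as it stands. The module is installed in compiled form; this text tells all that it offers.
- The arm moves only by the tool servo_tool, never from a script. Its argument "increments" is a list of rows, each a list of 7 numbers: the opening, from 0 (shut) to 1 (fully open), then the shift along the tool's x, y, z in m, then the turn, a rotation vector about the tool's x, y, z in degrees. In form: [[grip, x, y, z, ax, ay, az], ...]. A call has 1 to 12 rows; each row is the pose to reach, as a shift and turn from the pose commanded when the call began, along the tool's axes at that moment; what a row does not reach only later rows make up. A row lasts 1/8 s, in which the tool goes at most 62.5 mm and 10.7 degrees, less where a joint would pass 70% of its speed; a pose out of reach is approached as far as the arm can. A call with a gripper value outside its range is refused whole. The fingers move at their own pace and stop on an object; the grip force is fixed at half the most. Time passes only in rows, so rows that repeat a pose let the fingers close. It gives the time, the measured TCP pose, the force, the opening and the grip force at its end, in the units of the state.
- arm.read_state(): the state, without advancing time (a new reading comes with each control period).
- arm.get_image(name): name is "scene" or "top" or "wrist"; returns a dict with "color" (480x640x3 uint8, red, green, blue), "fx", "fy", "cx", "cy" (pixels), "k1" (the pictures are not rectified: a ray, as slopes to the right and down, at radius r is drawn at 1 + k1 r^2 times it, then the intrinsics apply), "rvec" (rotation vector, rad) and "tvec" (3), from world to camera coordinates, as OpenCV has them; the wrist camera has in their place "hand_eye" (4x4, takes a point from camera to tool coordinates, whose origin is the TCP and whose axes are the flange's). Camera axes: x right, y down, z forward; pixel columns grow to the right and rows downward; lengths in mm; the calibration is good to about 2 mm. A picture is of the moment at which its call begins: read the wrist's pose just before it. There is no depth.
- arm.job_done(): hands the job in; it is judged then, once.
Trained networks look in the newest picture that a camera, given by its name, has taken for a name from the list of things; names that differ only in an ending like _2 or _b are one class to them, and where a whole thing is asked for, a point or a joint stands for the part that bears it (a point fixed in the world has none). Each returns a list of dicts, best first, with "p" (0 to 1); they miss things now and then, are a little off and sometimes report something else, mostly with a low value. They report only what shows in the picture. A call takes as long as a camera call.
- arm.look_for(camera, thing): "box" ([centre column, centre row, width, height] in pixels, round what is visible of it).
- arm.spot_point(camera, thing): "centre" ([column, row] in pixels: a listed point, or the origin of a listed thing).
The state is a dict: "clock": time; "joints": joint angles; "joint_vel": joint speeds; "joint_efforts": joint torques, N m; "position": TCP position; "ee_rot": TCP orientation; "contact_force": force on the tool from outside, world axes, zero at the start; "wrist_torque": the same for the moment, N m; "gripper_width": finger opening in mm; "grasp_force": force on a finger pad.
Only numpy, scipy, OpenCV 4.12 (cv2) and the standard library are available. Lean on these libraries where they do the work, as an engineer would, in place of code of your own. Each camera call takes 0.05 s, during which the arm holds its last target. There are 200 camera calls.

## Working session

There is one attempt and no reset: what is moved stays moved. The work goes in short steps, Python scripts to look and compute and a tool call to move; the robot and the scene stay as the last step left them, time stands still between calls to the robot, and variables do not carry over. Pictures are saved under pics/ and viewed, at most 14 in all, crops included, and the job is handed in when it is done.

Besides the shell and the picture viewer there is one more tool, called after ">>>" by a JSON object that holds its "fn" and its "kwargs". servo_tool: Moves the arm, as the interface text tells. Its arguments: {"type":"object","properties":{"increments":{"type":"array","items":{"type":"array","items":{"type":"number"}}}},"required":["increments"]}

```bash
mkdir -p pics; cat > h.py <<'E'
import numpy as np, cv2
from bench import arm
from scipy.spatial.transform import Rotation as R
def cam(im, st=None):
    """returns K,k1,Rwc,twc (world->cam)"""
    K=np.array([[im['fx'],0,im['cx']],[0,im['fy'],im['cy']],[0,0,1]])
    if 'rvec' in im:
        Rm=cv2.Rodrigues(np.array(im['rvec'],float))[0]; t=np.array(im['tvec'],float)
    else:
        T=np.eye(4); T[:3,:3]=R.from_quat(st['ee_rot']).as_matrix(); T[:3,3]=st['position']
        W=np.linalg.inv(T@np.array(im['hand_eye'])); Rm=W[:3,:3]; t=W[:3,3]
    return K,im['k1'],Rm,t
def ray(c,p):
    K,k1,Rm,t=c
    q=cv2.undistortPoints(np.array([[p]],float),K,np.array([k1,0,0,0.]))[0,0]
    d=Rm.T@np.array([q[0],q[1],1]); return -Rm.T@t, d/np.linalg.norm(d)
def onz(c,p,z):
    o,d=ray(c,p); return o+d*(z-o[2])/d[2]
def tri(rs):
    A=sum(np.eye(3)-np.outer(d,d) for o,d in rs); b=sum((np.eye(3)-np.outer(d,d))@o for o,d in rs)
    x=np.linalg.solve(A,b); return x, [np.linalg.norm((np.eye(3)-np.outer(d,d))@(x-o)) for o,d in rs]
def proj(c,P):
    K,k1,Rm,t=c
    return cv2.projectPoints(np.atleast_2d(np.array(P,float)),cv2.Rodrigues(Rm)[0],t,K,np.array([k1,0,0,0.]))[0][:,0]
def snap(name):
    st=arm.read_state(); im=arm.get_image(name); return im,cam(im,st)
def save(im,fn): cv2.imwrite('pics/'+fn,im['color'][:,:,::-1])
E
python3 - <<'E'
from h import *
cs={}
for n in('scene','top'):
    im,c=snap(n); save(im,n+'0.png'); cs[n]=c
    print(n, 'campos',(-c[2].T@c[3]).round(), c[0][0,0])
for t in 'bottle carton jar case bay mat job_tray screwdriver mug spectacles'.split():
    r={}
    for n in cs:
        a=arm.spot_point(n,t)
        if a: r[n]=a[0]
    b=arm.look_for('top',t)
    print(t,{n:(np.round(v['centre']),round(v['p'],2)) for n,v in r.items()}, [np.round(x['box']) for x in b[:1]])
    if len(r)==2:
        x,e=tri([ray(cs[n],r[n]['centre']) for n in r]); print('   tri',x.round(1),np.round(e,1))
print(arm.read_state())
E
```

```text
scene campos [ 953. -192.  822.] 519.1821393232583
top campos [ 366.   -6. 1018.] 460.7433000799506
bottle {'scene': (array([283., 264.]), 0.83), 'top': (array([360., 240.]), 0.62)} [array([362., 238.,  25.,  25.])]
   tri [548.1 -94.9  10.5] [1.4 1.4]
carton {'scene': (array([352., 232.]), 0.64), 'top': (array([300., 245.]), 0.96)} [array([296., 242.,  29.,  33.])]
   tri [541.8  40.1   9.7] [0.6 0.6]
jar {'scene': (array([316., 247.]), 0.9), 'top': (array([329., 248.]), 0.62)} [array([330., 241.,  23.,  23.])]
   tri [535.3 -26.7  -3. ] [1.1 1.1]
case {'scene': (array([342., 279.]), 0.71), 'top': (array([326., 214.]), 0.56)} [array([324., 213.,  64.,  32.])]
   tri [613.9 -17.3   1.4] [3.4 3.4]
bay {'scene': (array([324., 265.]), 0.83), 'top': (array([328., 232.]), 0.56)} [array([333., 229., 113.,  72.])]
   tri [572.2 -26.6 -10.8] [1.8 1.8]
mat {'scene': (array([153., 288.]), 0.74), 'top': (array([462., 268.]), 0.94)} [array([463., 270.,  83., 124.])]
   tri [ 484.6 -320.9   -3.3] [0. 0.]
job_tray {'scene': (array([457., 152.]), 0.9), 'top': (array([171., 284.]), 0.71)} [array([17
[... 545 characters left out ...]
nts': array([-1.02139207e+00,  3.84725205e-01,  7.91622164e-03, -6.58718545e-06,
       -1.19400173e+00, -2.58612170e-01]), 'joint_vel': array([-0.00104053,  0.00060851, -0.00196411,  0.00051673, -0.00045968,
       -0.00095941]), 'joint_efforts': array([ 9.14846369e-04, -3.92079592e+01,  1.88612920e+01,  4.19055998e+00,
       -3.02154513e-04, -2.46090337e-06]), 'position': array([ 179.22578799, -598.73757845,  231.30223085]), 'ee_rot': array([-1.44883104e-01,  9.89448779e-01,  7.81938559e-06, -1.23119285e-08]), 'contact_force': array([ 0.48129337, -0.03782369, -0.64258407]), 'wrist_torque': array([0.00823827, 0.0024546 , 0.06032486]), 'grasp_force': 0.0, 'gripper_width': 85.16528888683715}
```

View pics/scene0.png

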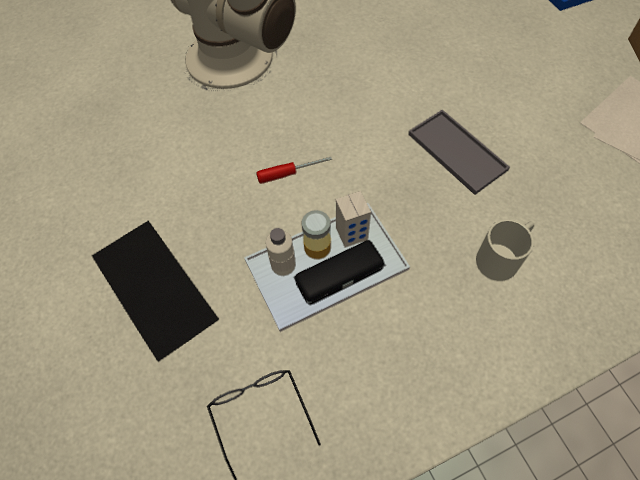

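View pics/top0.png

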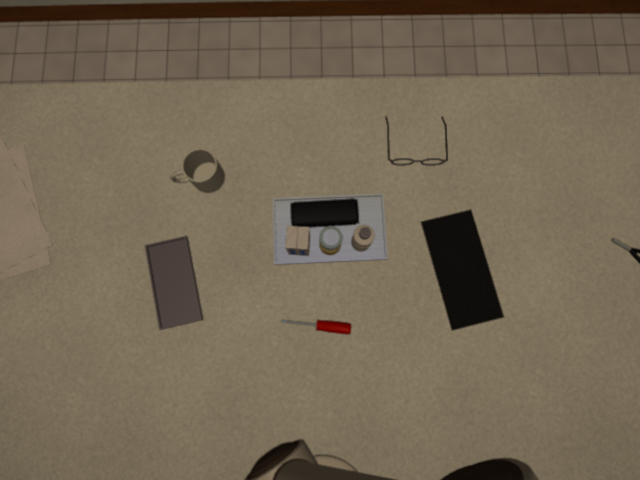

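```bash
cat >> h.py <<'E'
def go(xyz,yaw_deg):
    """shift (tool axes, m) and turn (deg about tool z) to TCP target, tool down, tool-x heading yaw_deg"""
    st=arm.read_state(); Rm=R.from_quat(st['ee_rot']).as_matrix()
    h=np.radians(yaw_deg); c,s=np.cos(h),np.sin(h)
    T=np.array([[c,s,0],[s,-c,0],[0,0,-1]])
    d=Rm.T@(np.array(xyz)-st['position'])/1000; w=R.from_matrix(Rm.T@T).as_rotvec(degrees=True)
    print('go',d.round(4),w.round(2),'pos',st['position'].round(1))
E
python3 - <<'E'
from h import *
for n in('scene','top'):
    im,c=snap(n); g=im['color'].astype(int); hsv=cv2.cvtColor(im['color'],cv2.COLOR_RGB2HSV)
    for t,z,b in(('mat',3,None),('job_tray',13,None),('bay',12,None)):
        p=arm.look_for(n,t)[0]['box']; cx,cy,w,h=p
        x0,x1,y0,y1=[int(v) for v in(cx-w/2-8,cx+w/2+8,cy-h/2-8,cy+h/2+8)]
        sub=im['color'][y0:y1,x0:x1].astype(int); v=sub.max(2); sat=sub[:,:,0]-sub[:,:,2]
        m=(v<45) if t=='mat' else (sat<18)
        m=m.astype(np.uint8); k,l,s,_=cv2.connectedComponentsWithStats(cv2.morphologyEx(m,cv2.MORPH_CLOSE,np.ones((7,7))))
        i=1+np.argmax(s[1:,4]); ys,xs=np.where(l==i)
        hull=cv2.convexHull(np.c_[xs+x0,ys+y0].astype(np.float32))[:,0]
        P=np.array([onz(c,q,z)[:2] for q in hull]).astype(np.float32)
        print(n,t,[np.round(a,1) for a in cv2.minAreaRect(P)])
print(np.round(im.get('hand_eye',arm.get_image('wrist')['hand_eye']),3))
go([520,-27,330],-90)
E
```

```text
scene mat [array([ 483.7, -319.2]), array([248.7, 118.2]), np.float64(12.8)]
scene job_tray [array([465.9, 313.6]), array([192.6, 101.6]), np.float64(12.3)]
scene bay [array([562.9, -26.8]), array([184.9, 252.6]), np.float64(1.6)]
top mat [array([ 483.6, -318.2]), array([246.4, 116.6]), np.float64(12.6)]
top job_tray [array([371.2,  44.8]), array([69.4,  5.2]), np.float64(82.8)]
top bay [array([577.2, -26. ]), array([151. , 250.4]), np.float64(1.7)]
[[ 1.00000e-03 -9.46000e-01 -3.24000e-01  8.38310e+01]
 [ 1.00000e+00  1.00000e-03  1.00000e-03  5.80000e-02]
 [-1.00000e-03 -3.24000e-01  9.46000e-01 -1.43615e+02]
 [ 0.00000e+00  0.00000e+00  0.00000e+00  1.00000e+00]]
go [-0.4904  0.45   -0.0987] [ -0.     0.   -73.34] pos [ 179.2 -598.7  231.3]
```

>>> {"fn": "servo_tool", "kwargs": {"increments": [[1, -0.05, 0.05, -0.05, 0, 0, -10], [1, -0.1, 0.09, -0.0987, 0, 0, -20], [1, -0.14, 0.13, -0.0987, 0, 0, -30], [1, -0.18, 0.17, -0.0987, 0, 0, -40], [1, -0.22, 0.21, -0.0987, 0, 0, -50], [1, -0.26, 0.25, -0.0987, 0, 0, -60], [1, -0.3, 0.29, -0.0987, 0, 0, -70], [1, -0.35, 0.33, -0.0987, 0, 0, -75], [1, -0.39, 0.37, -0.0987, 0, 0, -75], [1, -0.43, 0.41, -0.0987, 0, 0, -75], [1, -0.49, 0.45, -0.0987, 0, 0, -75], [1, -0.49, 0.45, -0.0987, 0, 0, -75]]}}

```text
clock: 3.55
position: [521.2, -24.3, 329.2]
ee_rot: [0.719, -0.695, -0.0, 0.0]
contact_force: [0.1, -0.5, -0.1]
gripper_width: 85.5
grasp_force: 0.0
```

```bash
python3 - <<'E'
from h import *
st=arm.read_state();print(st['joints'].round(2),st['clock'])
go([520,-27,330],-88.3)
im,c=snap('wrist'); save(im,'w1.png')
import pickle
d={}
for t in 'bottle carton jar case bay'.split():
    a=arm.spot_point('wrist',t); b=arm.look_for('wrist',t)
    if a: d[t]=a[0]['centre']; print(t,np.round(a[0]['centre']),round(a[0]['p'],2),b and np.round(b[0]['box']),onz(c,a[0]['centre'],4).round(1))
pickle.dump((c,d),open('w1.pkl','wb'))
E
```

```text
[ 0.26  0.15 -0.07 -0.   -1.35 -0.23] 3.55
go [ 0.0027  0.0013 -0.0008] [0.06 0.   0.18] pos [521.2 -24.3 329.2]
bottle [311. 132.] 0.56 [305. 132.  38.  43.] [543.9 -90.8   4. ]
carton [314. 233.] 0.95 [309. 249.  41.  57.] [536.4  42.6   4. ]
jar [313. 184.] 0.9 [307. 193.  48.  58.] [540.  -25.9   4. ]
case [263. 191.] 0.93 [255. 192.  50. 119.] [605.8 -14.    4. ]
bay [282. 181.] 0.74 [282. 177. 129. 198.] [580.7 -28.4   4. ]
```

>>> {"fn": "servo_tool", "kwargs": {"increments": [[1, 0.03, -0.01, 0.025, 0, 0, 0.2], [1, 0.06, -0.023, 0.05, 0, 0, 0.2], [1, 0.073, -0.023, 0.1, 0, 0, 0.2], [1, 0.073, -0.023, 0.1, 0, 0, 0.2]]}}

```text
clock: 4.6
position: [542.0, -100.4, 226.3]
ee_rot: [0.715, -0.699, -0.003, 0.003]
contact_force: [-0.7, -0.1, 0.6]
gripper_width: 85.3
grasp_force: 0.0
```

```bash
python3 - <<'E'
from h import *
import pickle
c1,d1=pickle.load(open('w1.pkl','rb'))
im,c=snap('wrist'); save(im,'w2.png')
ct=cam(arm.get_image('top')); cs=cam(arm.get_image('scene'))
for t in 'bottle carton jar case bay'.split():
    a=arm.spot_point('wrist',t)
    if a: print(t,np.round(a[0]['centre']),round(a[0]['p'],2),onz(c,a[0]['centre'],4).round(1))
    rs=[ray(c1,d1[t])]+([ray(c,a[0]['centre'])] if a else [])
    for n,cc in(('scene',cs),('top',ct)):
        b=arm.spot_point(n,t)
        if b: rs.append(ray(cc,b[0]['centre']))
    x,e=tri(rs); print('   ',x.round(1),np.round(e,1))
a=arm.spot_point('scene','job_tray'); b=arm.look_for('top','job_tray');print(a[:1],b[:1])
go([544,-97,51],-88.3)
E
```

```text
bottle [326. 208.] 0.98 [541.2 -94.3   4. ]
    [543.6 -93.5   0.7] [2.8 2.4 4.4 2.7]
carton [326. 323.] 0.83 [538.6  44.8   4. ]
    [539.8  45.4   8. ] [5.2 2.8 2.5 7.9]
jar [323. 266.] 0.94 [543.4 -29.    4. ]
    [541.5 -25.6  -6.1] [1.9 2.  2.  0.8]
case [266. 277.] 0.67 [606.8 -13.8   4. ]
    [606.4 -14.2   3.8] [0.6 0.6 0.7]
bay [292. 268.] 0.59 [577.5 -25.7   4. ]
    [576.9 -29.7  10.8] [3.  1.  0.6 3.7]
[{'centre': [452.4, 150.9], 'p': 0.7}] [{'box': [174.4, 282.5, 61.9, 90.0], 'p': 0.97}]
go [-0.0025  0.0006  0.1789] [ 0.01  0.   -0.24] pos [544.7 -99.5 229.9]
```

View pics/w2.png

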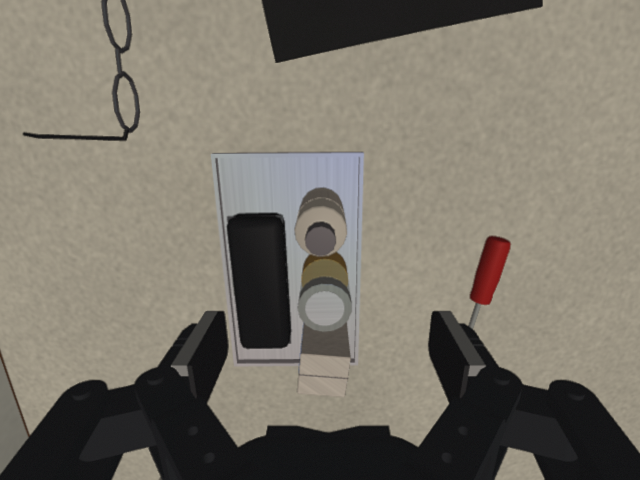

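>>> {"fn": "servo_tool", "kwargs": {"increments": [[1, -0.004, 0.001, 0.05, 0, 0, -0.2], [1, -0.004, 0.001, 0.1, 0, 0, -0.2], [1, -0.004, 0.001, 0.145, 0, 0, -0.2], [1, -0.004, 0.001, 0.178, 0, 0, -0.2], [1, -0.004, 0.001, 0.178, 0, 0, -0.2], [0, -0.004, 0.001, 0.178, 0, 0, -0.2], [0, -0.004, 0.001, 0.178, 0, 0, -0.2], [0, -0.004, 0.001, 0.178, 0, 0, -0.2], [0, -0.004, 0.001, 0.178, 0, 0, -0.2], [0, -0.004, 0.001, 0.178, 0, 0, -0.2], [0, -0.004, 0.001, 0.178, 0, 0, -0.2]]}}

```text
clock: 6.98
position: [545.3, -95.4, 54.1]
ee_rot: [0.718, -0.696, 0.002, -0.001]
contact_force: [-0.8, 0.4, 6.7]
gripper_width: 42.6
grasp_force: 60.5
```

```bash
python3 - <<'E'
from h import *
st=arm.read_state(); print(st['gripper_width'],st['grasp_force'],st['contact_force'],st['clock'])
im,c=snap('scene'); cv2.imwrite('pics/s1.png',cv2.resize(im['color'][180:320,220:420,::-1],(800,560)))
p=st['position']; print('PICK bottle',p)
a=np.radians(12.7); M=lambda x,y: np.array([484+x*np.cos(a)-y*np.sin(a),-319+x*np.sin(a)+y*np.cos(a)])
for n,q in(('b',(80,-22)),('j',(0,22)),('c',(-80,-22))):
    print(n,M(*q).round(1))
go([*M(80,-22),p[2]],-88.3)
E
```

```text
42.57935616466217 60.459490250586896 [-0.82132073  0.4136837   6.69574759] 6.975
PICK bottle [545.30666263 -95.40219592  54.06782246]
b [ 566.9 -322.9]
j [ 479.2 -297.5]
c [ 410.8 -358. ]
go [ 2.28e-01 -1.48e-02  1.00e-04] [-0.25 -0.02  0.01] pos [545.3 -95.4  54.1]
```

View pics/s1.png

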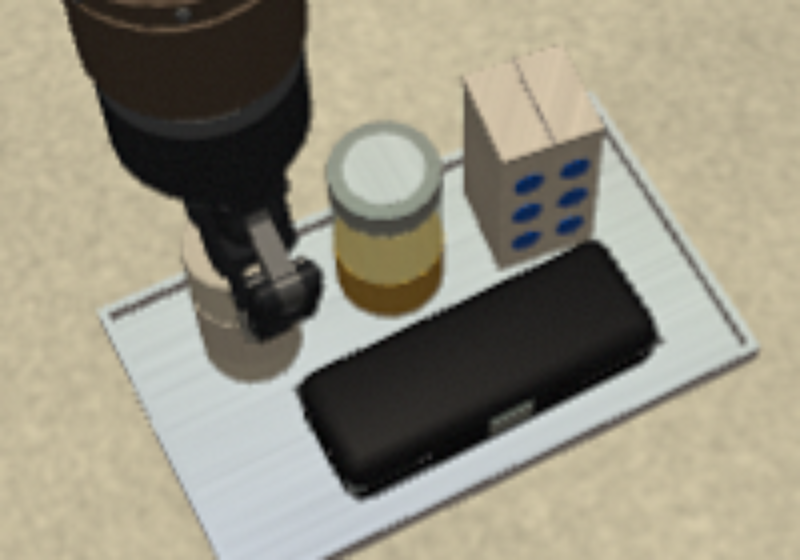

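>>> {"fn": "servo_tool", "kwargs": {"increments": [[0, 0, 0, -0.015, 0, 0, 0], [0, 0, 0, -0.04, 0, 0, 0], [0, 0.01, 0, -0.06, 0, 0, 0], [0, 0.035, -0.002, -0.065, 0, 0, 0], [0, 0.07, -0.005, -0.065, 0, 0, 0], [0, 0.105, -0.007, -0.065, 0, 0, 0], [0, 0.14, -0.01, -0.065, 0, 0, 0], [0, 0.175, -0.012, -0.065, 0, 0, 0], [0, 0.205, -0.014, -0.065, 0, 0, 0], [0, 0.222, -0.015, -0.065, 0, 0, 0], [0, 0.228, -0.015, -0.065, 0, 0, 0], [0, 0.228, -0.015, -0.065, 0, 0, 0]]}}

```text
clock: 8.52
position: [565.0, -322.5, 116.9]
ee_rot: [0.717, -0.697, -0.0, -0.0]
contact_force: [0.5, 0.6, -2.8]
gripper_width: 42.6
grasp_force: 61.1
```

```bash
python3 - <<'E'
from h import *
st=arm.read_state(); print(st['gripper_width'],st['grasp_force'],st['contact_force'],st['joints'].round(2))
go([566.9,-322.9,53],-88.3)
E
```

```text
42.55127001124596 61.130759164848314 [ 0.45898415  0.58140475 -2.83893216] [-0.27  0.52 -0.07 -0.   -0.98  0.3 ]
go [ 0.0005 -0.0019  0.0639] [ 0.03  0.03 -0.04] pos [ 565.  -322.5  116.9]
```

>>> {"fn": "servo_tool", "kwargs": {"increments": [[0, 0, -0.002, 0.025, 0, 0, 0], [0, 0, -0.002, 0.045, 0, 0, 0], [0, 0, -0.002, 0.056, 0, 0, 0], [0, 0, -0.002, 0.063, 0, 0, 0], [0, 0, -0.002, 0.064, 0, 0, 0], [0, 0, -0.002, 0.064, 0, 0, 0], [0.3, 0, -0.002, 0.064, 0, 0, 0], [1, 0, -0.002, 0.064, 0, 0, 0], [1, 0, -0.002, 0.064, 0, 0, 0], [1, 0, -0.002, 0.064, 0, 0, 0], [1, 0, -0.002, 0.03, 0, 0, 0], [1, 0, -0.002, -0.02, 0, 0, 0]]}}

```text
clock: 10.02
position: [566.2, -322.5, 136.2]
ee_rot: [0.717, -0.697, -0.002, 0.001]
contact_force: [1.4, 0.6, 0.4]
gripper_width: 85.3
grasp_force: 0.0
```

```bash
python3 - <<'E'
from h import *
st=arm.read_state(); print(st['gripper_width'],st['contact_force'])
go([542,-26,150],-88.3)
go([542,-26,52],-88.3)
E
```

```text
85.27932421205138 [1.41513107 0.5635962  0.41515696]
go [-0.2971  0.0156 -0.0133] [ 0.24  0.08 -0.04] pos [ 566.2 -322.5  136.2]
go [-0.297   0.0152  0.0847] [ 0.24  0.08 -0.04] pos [ 566.2 -322.5  136.2]
```

>>> {"fn": "servo_tool", "kwargs": {"increments": [[1, -0.05, 0.002, -0.02, 0, 0, 0], [1, -0.1, 0.005, -0.02, 0, 0, 0], [1, -0.15, 0.008, -0.02, 0, 0, 0], [1, -0.2, 0.011, -0.02, 0, 0, 0], [1, -0.25, 0.014, -0.02, 0, 0, 0], [1, -0.285, 0.015, -0.02, 0, 0, 0], [1, -0.297, 0.0155, -0.01, 0, 0, 0], [1, -0.297, 0.0155, -0.01, 0, 0, 0]]}}

```text
clock: 11.02
position: [542.4, -26.2, 146.1]
ee_rot: [0.718, -0.696, -0.001, 0.001]
contact_force: [0.2, 0.4, -0.1]
gripper_width: 85.1
grasp_force: 0.0
```

```bash
python3 - <<'E'
from h import *
im,c=snap('wrist'); save(im,'w3.png')
for t in('jar','carton','case','bottle'):
  a=arm.spot_point('wrist',t); b=arm.look_for('top',t)
  print(t,a and (onz(c,a[0]['centre'],4).round(1),round(a[0]['p'],2)))
go([542,-26,52],-88.3)
E
```

```text
jar (array([541.5, -28.3,   4. ]), 0.66)
carton []
case (array([607.4, -13. ,   4. ]), 0.71)
bottle []
go [-0.001   0.0012  0.0951] [-0.01  0.   -0.09] pos [543.2 -27.  147.1]
```

View pics/w3.png

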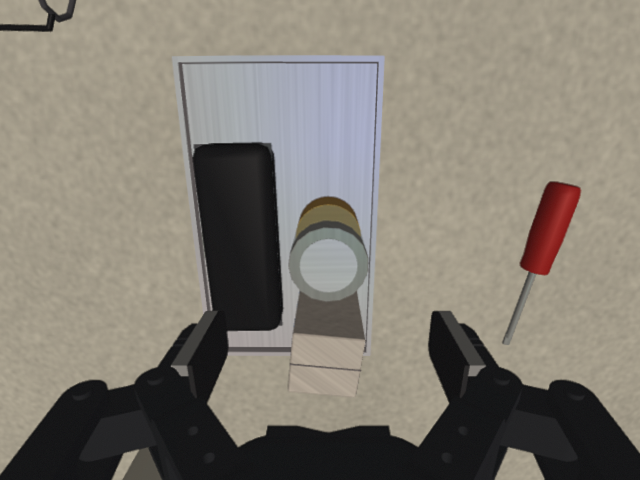

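>>> {"fn": "servo_tool", "kwargs": {"increments": [[1, 0, 0.001, 0.04, 0, 0, 0], [1, 0, 0.001, 0.075, 0, 0, 0], [1, 0, 0.001, 0.095, 0, 0, 0], [1, 0, 0.001, 0.095, 0, 0, 0], [0, 0, 0.001, 0.095, 0, 0, 0], [0, 0, 0.001, 0.095, 0, 0, 0], [0, 0, 0.001, 0.095, 0, 0, 0], [0, 0, 0.001, 0.095, 0, 0, 0], [0, 0, 0.001, 0.095, 0, 0, 0], [0, 0, 0.001, 0.095, 0, 0, 0]]}}

```text
clock: 12.72
position: [542.8, -26.4, 53.4]
ee_rot: [0.717, -0.697, 0.001, -0.001]
contact_force: [-2.5, 0.5, 6.8]
gripper_width: 46.9
grasp_force: 61.5
```

```bash
python3 - <<'E'
from h import *
st=arm.read_state(); print('PICK jar',st['position'],st['contact_force'])
go([479.2,-297.5,118],-88.3)
E
```

```text
PICK jar [542.79611485 -26.36945924  53.40198077] [-2.52000673  0.54012789  6.75697421]
go [ 0.2691  0.0714 -0.0648] [-0.12  0.01 -0.01] pos [542.8 -26.4  53.4]
```

>>> {"fn": "servo_tool", "kwargs": {"increments": [[0, 0, 0, -0.015, 0, 0, 0], [0, 0, 0, -0.04, 0, 0, 0], [0, 0.01, 0.005, -0.06, 0, 0, 0], [0, 0.035, 0.015, -0.065, 0, 0, 0], [0, 0.07, 0.03, -0.065, 0, 0, 0], [0, 0.11, 0.045, -0.065, 0, 0, 0], [0, 0.15, 0.06, -0.065, 0, 0, 0], [0, 0.19, 0.071, -0.065, 0, 0, 0], [0, 0.23, 0.071, -0.065, 0, 0, 0], [0, 0.258, 0.071, -0.065, 0, 0, 0], [0, 0.269, 0.071, -0.065, 0, 0, 0], [0, 0.269, 0.071, -0.065, 0, 0, 0]]}}

```text
clock: 14.22
position: [478.6, -297.5, 116.9]
ee_rot: [0.717, -0.697, -0.0, -0.0]
contact_force: [-0.0, 0.7, -2.3]
gripper_width: 47.0
grasp_force: 62.0
```

>>> {"fn": "servo_tool", "kwargs": {"increments": [[0, 0, 0, 0.025, 0, 0, 0], [0, 0, 0, 0.045, 0, 0, 0], [0, 0, 0, 0.056, 0, 0, 0], [0, 0, 0, 0.063, 0, 0, 0], [0, 0, 0, 0.065, 0, 0, 0], [0, 0, 0, 0.065, 0, 0, 0], [0.4, 0, 0, 0.065, 0, 0, 0], [1, 0, 0, 0.065, 0, 0, 0], [1, 0, 0, 0.065, 0, 0, 0], [1, 0, 0, 0.065, 0, 0, 0], [1, 0, 0, 0.03, 0, 0, 0], [1, 0, 0, -0.02, 0, 0, 0]]}}

```text
clock: 15.72
position: [478.0, -297.1, 136.6]
ee_rot: [0.717, -0.697, -0.002, 0.001]
contact_force: [2.0, 0.2, 0.0]
gripper_width: 85.1
grasp_force: 0.0
```

```bash
python3 - <<'E'
from h import *
go([540,44,150],-88.3)
for t in('jar','bottle'):
  a=arm.spot_point('top',t); c=cam(arm.get_image('top'))
  print(t,a and (onz(c,a[0]['centre'],3).round(1),round(a[0]['p'],2)))
E
```

```text
go [-0.3392 -0.0718 -0.0132] [ 0.22  0.07 -0.05] pos [ 478.  -297.1  136.6]
jar (array([539.2, -25.6,   3. ]), 0.58)
bottle []
```

>>> {"fn": "servo_tool", "kwargs": {"increments": [[1, -0.05, -0.01, -0.02, 0, 0, 0], [1, -0.1, -0.02, -0.02, 0, 0, 0], [1, -0.15, -0.03, -0.02, 0, 0, 0], [1, -0.2, -0.045, -0.02, 0, 0, 0], [1, -0.25, -0.06, -0.02, 0, 0, 0], [1, -0.3, -0.072, -0.02, 0, 0, 0], [1, -0.33, -0.072, -0.015, 0, 0, 0], [1, -0.339, -0.072, -0.013, 0, 0, 0], [1, -0.339, -0.072, -0.013, 0, 0, 0]]}}

```text
clock: 17.05
position: [540.5, 43.4, 149.0]
ee_rot: [0.717, -0.697, -0.0, 0.001]
contact_force: [-0.2, 0.5, 0.3]
gripper_width: 85.3
grasp_force: 0.0
```

```bash
python3 - <<'E'
from h import *
go([540,44,52],-88.3)
im,c=snap('wrist'); save(im,'w4.png')
a=arm.spot_point('wrist','carton'); print(a and onz(c,a[0]['centre'],4).round(1))
a=arm.spot_point('wrist','case'); print(a and onz(c,a[0]['centre'],4).round(1))
im,c=snap('top')
for t in('jar','bottle','carton'):
  a=arm.spot_point('top',t)
  print(t,a and (onz(c,a[0]['centre'],3).round(1),round(a[0]['p'],2)))
E
```

```text
go [-0.0007  0.0002  0.097 ] [ 0.12 -0.04 -0.01] pos [540.5  43.4 149. ]
[539.   42.4   4. ]
[610.3 -16.7   4. ]
jar (array([ 475.5, -298.1,    3. ]), 0.86)
bottle (array([ 568.8, -326.4,    3. ]), 0.75)
carton (array([ 731.4, -217.8,    3. ]), 0.49)
```

View pics/w4.png

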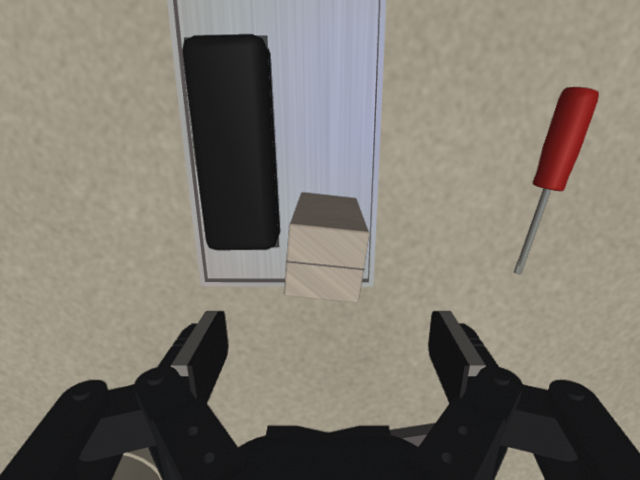

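```bash
python3 - <<'E'
from h import *
st=arm.read_state(); im,c=snap('wrist')
P=[onz(c,p,99)[:2] for p in((290,222),(369,231),(357,302),(285,294))]
print(np.round(P,1),np.mean(P,0))
for i in range(4):
  d=P[(i+1)%4]-P[i]; print(np.hypot(*d).round(1),np.degrees(np.arctan2(d[1],d[0])).round(1))
print('case'); Q=[onz(c,p,40)[:2] for p in((186,40),(268,38),(278,244),(208,248))]; print(np.round(Q,1),np.mean(Q,0))
E
```

```text
[[563.   15.4]
 [517.8  19.5]
 [522.2  65.4]
 [566.3  61.1]] [542.32762211  40.35854007]
45.4 174.9
46.1 84.6
44.4 -5.5
45.8 -94.2
case
[[635.1 -86.7]
 [582.5 -88.8]
 [578.2  50. ]
 [631.6  54.8]] [606.84000405 -17.67824809]
```

>>> {"fn": "servo_tool", "kwargs": {"increments": [[1, 0.002, -0.001, 0.03, 0, 0, 6.9], [1, 0.003, -0.0015, 0.065, 0, 0, 6.9], [1, 0.003, -0.0015, 0.097, 0, 0, 6.9], [1, 0.003, -0.0015, 0.097, 0, 0, 6.9], [0, 0.003, -0.0015, 0.097, 0, 0, 6.9], [0, 0.003, -0.0015, 0.097, 0, 0, 6.9], [0, 0.003, -0.0015, 0.097, 0, 0, 6.9], [0, 0.003, -0.0015, 0.097, 0, 0, 6.9], [0, 0.003, -0.0015, 0.097, 0, 0, 6.9], [0, 0.003, -0.0015, 0.097, 0, 0, 6.9]]}}

```text
clock: 18.7
position: [543.5, 40.9, 54.7]
ee_rot: [-0.674, 0.739, -0.001, 0.001]
contact_force: [-1.7, 1.0, 7.5]
gripper_width: 45.8
grasp_force: 61.2
```

```bash
python3 - <<'E'
from h import *
st=arm.read_state(); print('PICK carton',st['position'],st['contact_force'],R.from_quat(st['ee_rot']).as_rotvec())
go([410.8,-358,118],-95.2)
E
```

```text
PICK carton [543.54021601  40.85674873  54.65361254] [-1.67488847  0.97557029  7.48324255] [-2.11660384e+00  2.31835574e+00 -2.06342147e-03]
go [ 0.4092  0.0958 -0.0639] [-0.15  0.05 -0.01] pos [543.5  40.9  54.7]
```

>>> {"fn": "servo_tool", "kwargs": {"increments": [[0, 0, 0, -0.015, 0, 0, 0], [0, 0, 0, -0.04, 0, 0, 0], [0, 0.015, 0.01, -0.06, 0, 0, 0], [0, 0.045, 0.03, -0.064, 0, 0, 0], [0, 0.085, 0.055, -0.064, 0, 0, 0], [0, 0.13, 0.08, -0.064, 0, 0, 0], [0, 0.175, 0.096, -0.064, 0, 0, 0], [0, 0.22, 0.096, -0.064, 0, 0, 0], [0, 0.265, 0.096, -0.064, 0, 0, 0], [0, 0.31, 0.096, -0.064, 0, 0, 0], [0, 0.355, 0.096, -0.064, 0, 0, 0], [0, 0.39, 0.096, -0.064, 0, 0, 0]]}}

```text
clock: 20.2
position: [411.1, -340.8, 117.7]
ee_rot: [-0.674, 0.739, -0.0, 0.0]
contact_force: [1.0, 0.5, -1.5]
gripper_width: 45.6
grasp_force: 61.3
```

```bash
python3 - <<'E'
from h import *
go([410.8,-358,54],-95.2)
E
```

```text
go [ 0.0172 -0.0012  0.0637] [-0.05 -0.01 -0.1 ] pos [ 411.1 -340.8  117.7]
```

>>> {"fn": "servo_tool", "kwargs": {"increments": [[0, 0.012, 0, 0.015, 0, 0, 0], [0, 0.018, 0, 0.035, 0, 0, 0], [0, 0.018, 0, 0.05, 0, 0, 0], [0, 0.018, 0, 0.06, 0, 0, 0], [0, 0.018, 0, 0.065, 0, 0, 0], [0, 0.018, 0, 0.065, 0, 0, 0], [0.4, 0.018, 0, 0.065, 0, 0, 0], [1, 0.018, 0, 0.065, 0, 0, 0], [1, 0.018, 0, 0.065, 0, 0, 0], [1, 0.018, 0, 0.065, 0, 0, 0], [1, 0.018, 0, 0.03, 0, 0, 0], [1, 0.018, 0, -0.03, 0, 0, 0]]}}

```text
clock: 21.7
position: [408.5, -356.2, 145.8]
ee_rot: [-0.674, 0.739, 0.003, -0.001]
contact_force: [2.1, -0.5, -0.0]
gripper_width: 85.0
grasp_force: 0.0
```

```bash
python3 - <<'E'
from h import *
go([607,-16,150],-88.4)
im,c=snap('top'); im2,c2=snap('scene'); save(im2,'s2.png')
for t in('jar','bottle','carton'):
  for n,cc in(('top',c),('scene',c2)):
    a=arm.spot_point(n,t); print(t,n,a and (onz(cc,a[0]['centre'],3).round(1),round(a[0]['p'],2)))
E
```

```text
go [-0.357  -0.1665 -0.0043] [ 0.33  0.15 -6.85] pos [ 408.5 -356.2  145.8]
jar top []
jar scene []
bottle top []
bottle scene (array([ 567.8, -326.6,    3. ]), 0.57)
carton top []
carton scene (array([ 410., -356.,    3.]), 0.59)
```

View pics/s2.png

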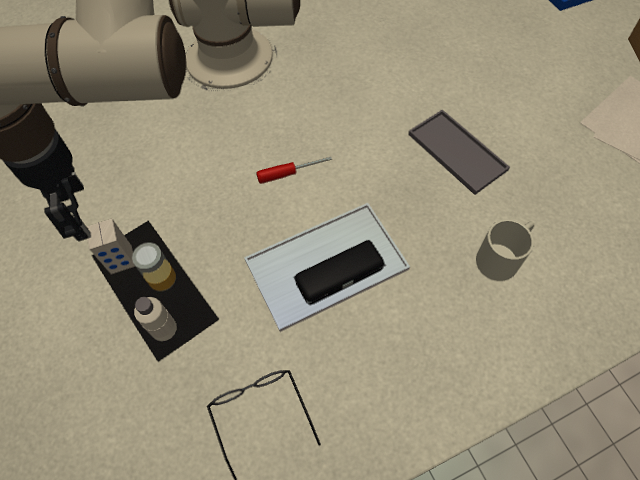

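>>> {"fn": "servo_tool", "kwargs": {"increments": [[1, -0.05, -0.02, -0.02, 0, 0, 0], [1, -0.1, -0.045, -0.02, 0, 0, -2], [1, -0.15, -0.07, -0.02, 0, 0, -4], [1, -0.2, -0.095, -0.02, 0, 0, -6], [1, -0.25, -0.12, -0.02, 0, 0, -6.8], [1, -0.3, -0.145, -0.015, 0, 0, -6.8], [1, -0.345, -0.162, -0.01, 0, 0, -6.8], [1, -0.357, -0.1665, -0.004, 0, 0, -6.8], [1, -0.357, -0.1665, -0.004, 0, 0, -6.8]]}}

```text
clock: 23.22
position: [607.4, -16.3, 149.2]
ee_rot: [0.717, -0.697, -0.001, 0.002]
contact_force: [-0.4, -1.0, 0.2]
gripper_width: 85.0
grasp_force: 0.0
```

```bash
python3 - <<'E'
from h import *
im,c=snap('wrist'); save(im,'w5.png')
a=arm.spot_point('wrist','case'); print(a and onz(c,a[0]['centre'],4).round(1))
g=im['color'].astype(int).max(2); m=(g<60).astype(np.uint8); m[300:]=0
k,l,s,_=cv2.connectedComponentsWithStats(cv2.morphologyEx(m,cv2.MORPH_OPEN,np.ones((9,9)))); i=1+np.argmax(s[1:,4]); print(s[i])
ys,xs=np.where(l==i); h=cv2.convexHull(np.c_[xs,ys].astype(np.float32))[:,0]
print(cv2.minAreaRect(np.array([onz(c,q,35)[:2] for q in h],np.float32)))
go([607,-16,12],-88.4)
E
```

```text
[608.5 -15.4   4. ]
[  285   132    77   168 12124]
((609.7511596679688, -26.236038208007812), (54.40821075439453, 130.38818359375), 2.44136905670166)
go [-0.0018  0.0002  0.1385] [ 0.09 -0.03 -0.09] pos [607.5 -17.7 150.5]
```

View pics/w5.png

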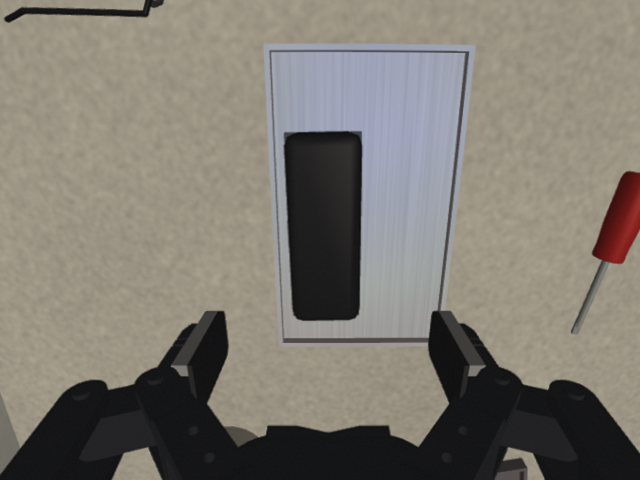

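>>> {"fn": "servo_tool", "kwargs": {"increments": [[1, -0.002, -0.001, 0.04, 0, 0, -0.5], [1, -0.002, -0.001, 0.08, 0, 0, -0.5], [1, -0.002, -0.001, 0.115, 0, 0, -0.5], [1, -0.002, -0.001, 0.137, 0, 0, -0.5], [1, -0.002, -0.001, 0.137, 0, 0, -0.5], [0, -0.002, -0.001, 0.137, 0, 0, -0.5], [0, -0.002, -0.001, 0.137, 0, 0, -0.5], [0, -0.002, -0.001, 0.137, 0, 0, -0.5], [0, -0.002, -0.001, 0.137, 0, 0, -0.5], [0, -0.002, -0.001, 0.137, 0, 0, -0.5], [0, -0.002, -0.001, 0.137, 0, 0, -0.5]]}}

```text
clock: 24.7
position: [610.5, -14.6, 16.0]
ee_rot: [0.72, -0.694, 0.001, -0.001]
contact_force: [-0.2, -0.8, 6.6]
gripper_width: 54.8
grasp_force: 66.4
```

```bash
python3 - <<'E'
from h import *
st=arm.read_state(); print('PICK case',st['position'],st['contact_force'])
c=cam(arm.get_image('scene'))
P=np.array([onz(c,p,13)[:2] for p in((442,111),(509,168),(476,192),(409,134))],np.float32); print(P,cv2.minAreaRect(P))
c=cam(arm.get_image('top'))
P=np.array([onz(c,p,13)[:2] for p in((146,245),(188,236),(203,320),(160,329))],np.float32); print(P,cv2.minAreaRect(P))
go([st['position'][0],st['position'][1],110],-88.4)
E
```

```text
PICK case [610.46831474 -14.60047009  16.0249255 ] [-0.16275768 -0.80911454  6.58721163]
[[364.80438 340.4467 ]
 [547.91766 380.41772]
 [567.44934 290.45294]
 [389.16623 247.07921]] ((466.6419982910156, 313.333740234375), (187.42506408691406, 96.41502380371094), 12.313705444335938)
[[545.7508  380.3363 ]
 [564.52856 287.70837]
 [379.6434  249.27263]
 [361.95306 341.31125]] ((462.6971435546875, 314.804443359375), (189.30674743652344, 94.51095581054688), 11.743932723999023)
go [-0.     -0.0003 -0.094 ] [-0.19 -0.    0.49] pos [610.5 -14.6  16. ]
```

>>> {"fn": "servo_tool", "kwargs": {"increments": [[0, 0, 0, -0.01, 0, 0, 0], [0, 0, 0, -0.03, 0, 0, 0], [0, 0, 0, -0.06, 0, 0, 0], [0, 0, 0, -0.085, 0, 0, 0], [0, 0, 0, -0.094, 0, 0, 0], [0, 0, 0, -0.094, 0, 0, 0]]}}

```text
clock: 25.55
position: [609.0, -14.5, 108.2]
ee_rot: [0.72, -0.694, -0.0, -0.0]
contact_force: [-0.0, 0.5, -0.8]
gripper_width: 54.8
grasp_force: 65.6
```

```bash
python3 - <<'E'
from h import *
st=arm.read_state(); print(st['gripper_width'],st['contact_force'],st['wrist_torque'])
go([464,314,110],-167.8)
E
```

```text
54.770495157992436 [-0.01413257  0.46549928 -0.77092216] [-0.01721762 -0.02307111  0.0045582 ]
go [-0.3335  0.1332 -0.0017] [-0.000e+00  4.000e-02  7.985e+01] pos [609.  -14.5 108.2]
```

>>> {"fn": "servo_tool", "kwargs": {"increments": [[0, -0.015, 0.006, -0.002, 0, 0, 5], [0, -0.045, 0.018, -0.002, 0, 0, 13], [0, -0.08, 0.032, -0.002, 0, 0, 22], [0, -0.115, 0.046, -0.002, 0, 0, 31], [0, -0.15, 0.06, -0.002, 0, 0, 40], [0, -0.185, 0.074, -0.002, 0, 0, 49], [0, -0.22, 0.088, -0.002, 0, 0, 58], [0, -0.255, 0.102, -0.002, 0, 0, 66], [0, -0.29, 0.116, -0.002, 0, 0, 73], [0, -0.318, 0.127, -0.002, 0, 0, 78], [0, -0.333, 0.133, -0.002, 0, 0, 79.8], [0, -0.333, 0.133, -0.002, 0, 0, 79.8]]}}

```text
clock: 27.05
position: [463.2, 313.7, 108.6]
ee_rot: [-0.108, 0.994, -0.001, -0.001]
contact_force: [-0.3, -0.1, -0.8]
gripper_width: 54.7
grasp_force: 65.6
```

```bash
python3 - <<'E'
from h import *
st=arm.read_state(); print(st['gripper_width'],st['joints'].round(2),R.from_quat(st['ee_rot']).as_matrix().round(3)[:2,0])
go([464,314,17],-167.8)
im,c=snap('wrist'); save(im,'w6.png')
im,c=snap('top'); cv2.imwrite('pics/t6.png',cv2.resize(im['color'][190:350,90:290,::-1],(750,600)))
E
```

```text
54.69764642650021 [ 0.88  0.4  -0.32 -0.   -0.86 -2.24] [-0.977 -0.214]
go [-0.001   0.0003  0.0916] [-0.08 -0.13  0.18] pos [463.2 313.7 108.6]
```

View pics/w6.png

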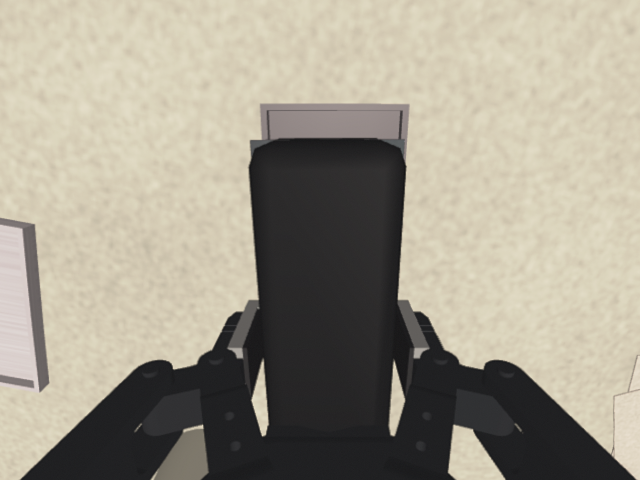

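```bash
python3 - <<'E'
from h import *
im,c=snap('wrist'); P=np.array([onz(c,p,13)[:2] for p in((261,105),(409,104))]); print(P, np.hypot(*(P[1]-P[0])))
d=P[1]-P[0]; n=np.array([-d[1],d[0]])/np.hypot(*d); 
if n[0]<0: n=-n
print('centre',P.mean(0)+95*n, 'ang',np.degrees(np.arctan2(n[1],n[0])))
Q=np.array([onz(c,p,108.6-12+18)[:2] for p in((250,165),(405,165))]);print(Q)
go([464,314,17],-167.8)
E
```

```text
[[382.24753796 251.85057805]
 [361.64345961 343.08816522]] 93.53515573624723
centre [464.61194824 318.39612829] ang 12.725576129726003
[[404.46583122 269.47355294]
 [391.7955412  327.42268983]]
go [-0.0004  0.0016  0.0922] [-0.06 -0.09  0.05] pos [464.1 312.5 109.2]
```

>>> {"fn": "servo_tool", "kwargs": {"increments": [[0, 0, 0.003, 0.025, 0, 0, -0.5], [0, 0, 0.003, 0.05, 0, 0, -0.5], [0, 0, 0.003, 0.07, 0, 0, -0.5], [0, 0, 0.003, 0.083, 0, 0, -0.5], [0, 0, 0.003, 0.09, 0, 0, -0.5], [0, 0, 0.003, 0.094, 0, 0, -0.5], [0, 0, 0.003, 0.094, 0, 0, -0.5]]}}

```text
clock: 28.08
position: [464.0, 316.6, 16.5]
ee_rot: [-0.111, 0.994, 0.0, 0.0]
contact_force: [0.4, -0.2, -1.1]
gripper_width: 54.9
grasp_force: 65.6
```

```bash
python3 - <<'E'
from h import *
st=arm.read_state(); print(st['position'],st['contact_force'],st['gripper_width'])
E
```

```text
[463.97217135 316.5808694   16.46551754] [ 0.41402757 -0.20123468 -1.08449189] 54.90296180600914
```

Nearly touching; release gently and lift.

>>> {"fn": "servo_tool", "kwargs": {"increments": [[0, 0, 0, 0.001, 0, 0, 0], [0.72, 0, 0, 0.001, 0, 0, 0], [0.8, 0, 0, 0.001, 0, 0, 0], [1, 0, 0, 0.001, 0, 0, 0], [1, 0, 0, 0.001, 0, 0, 0], [1, 0, 0, -0.04, 0, 0, 0], [1, 0, 0, -0.09, 0, 0, 0], [1, 0, 0, -0.135, 0, 0, 0], [1, 0, 0, -0.135, 0, 0, 0]]}}

```text
clock: 29.2
position: [465.5, 318.1, 155.4]
ee_rot: [-0.111, 0.994, 0.003, 0.004]
contact_force: [-0.6, -1.0, -0.3]
gripper_width: 85.7
grasp_force: 0.0
```

```bash
python3 - <<'E'
from h import *
im,c=snap('wrist'); save(im,'w7.png')
for t in('case','job_tray'):
  a=arm.spot_point('wrist',t); print(t,a and (onz(c,a[0]['centre'],4).round(1),a[0]['p']))
go([411,-357,150],-95.2)
E
```

```text
case (array([701.7, 251.1,   4. ]), 0.65)
job_tray []
go [ 0.1991 -0.6447  0.0009] [ 3.000e-02 -1.100e-01 -7.206e+01] pos [463.  315.8 150.1]
```

View pics/w7.png

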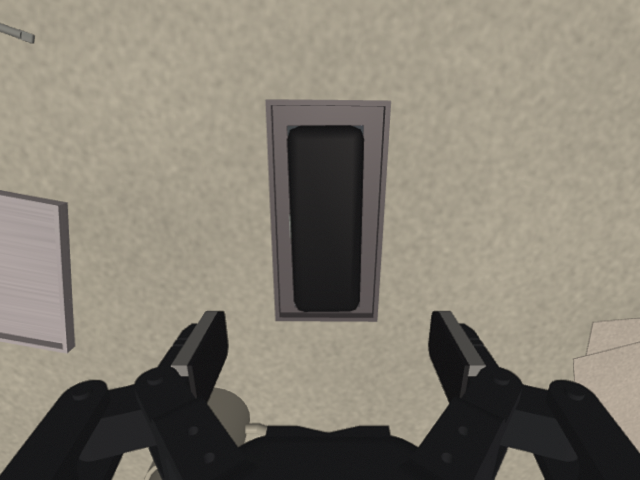

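>>> {"fn": "servo_tool", "kwargs": {"increments": [[1, 0.01, -0.03, 0, 0, 0, -6], [1, 0.028, -0.09, 0, 0, 0, -14], [1, 0.045, -0.145, 0, 0, 0, -22], [1, 0.063, -0.205, 0, 0, 0, -30], [1, 0.08, -0.26, 0, 0, 0, -38], [1, 0.1, -0.32, 0, 0, 0, -46], [1, 0.117, -0.38, 0, 0, 0, -54], [1, 0.135, -0.44, 0, 0, 0, -62], [1, 0.153, -0.495, 0, 0, 0, -70], [1, 0.17, -0.55, 0, 0, 0, -72], [1, 0.187, -0.605, 0, 0, 0, -72], [1, 0.199, -0.645, 0, 0, 0, -72]]}}

```text
clock: 30.85
position: [410.6, -358.7, 149.0]
ee_rot: [-0.673, 0.739, 0.002, -0.001]
contact_force: [0.7, -0.5, 0.4]
gripper_width: 85.1
grasp_force: 0.0
```

>>> {"fn": "servo_tool", "kwargs": {"increments": [[1, 0, 0, 0, 0, 0, 0], [1, 0, 0, 0, 0, 0, 0]]}}

```text
clock: 31.1
position: [411.1, -356.1, 149.5]
ee_rot: [-0.674, 0.739, 0.002, -0.0]
contact_force: [0.3, -0.1, -0.3]
gripper_width: 85.3
grasp_force: 0.0
```

```bash
python3 - <<'E'
from h import *
go([411,-358,54],-95.2)
im,c=snap('wrist'); save(im,'w8.png')
for t in('carton','jar','bottle'):
  a=arm.spot_point('wrist',t); print(t,a and (onz(c,a[0]['centre'],3).round(1),a[0]['p']))
E
```

```text
go [ 0.002  -0.0003  0.0955] [ 0.17  0.08 -0.08] pos [ 411.1 -356.1  149.5]
carton (array([ 405.5, -355.6,    3. ]), 0.59)
jar (array([ 477.3, -300.1,    3. ]), 0.69)
bottle (array([ 567.7, -322.5,    3. ]), 0.91)
```

View pics/w8.png

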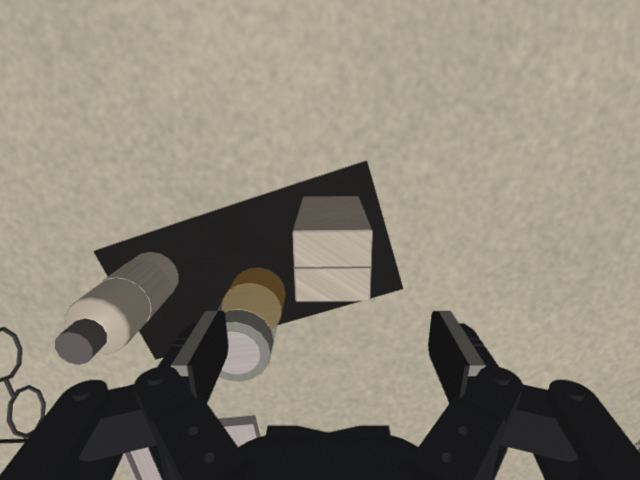

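>>> {"fn": "servo_tool", "kwargs": {"increments": [[1, 0.002, 0, 0.04, 0, 0, 0], [1, 0.002, 0, 0.075, 0, 0, 0], [1, 0.002, 0, 0.096, 0, 0, 0], [1, 0.002, 0, 0.096, 0, 0, 0], [0, 0.002, 0, 0.096, 0, 0, 0], [0, 0.002, 0, 0.096, 0, 0, 0], [0, 0.002, 0, 0.096, 0, 0, 0], [0, 0.002, 0, 0.096, 0, 0, 0], [0, 0.002, 0, 0.096, 0, 0, 0], [0, 0.002, 0, 0.096, 0, 0, 0]]}}

```text
clock: 32.55
position: [412.2, -359.0, 56.2]
ee_rot: [-0.674, 0.739, -0.001, 0.0]
contact_force: [-0.4, 1.7, 6.1]
gripper_width: 45.3
grasp_force: 64.2
```

```bash
python3 - <<'E'
from h import *
go([542.5,40.9,118],-95.2)
E
```

```text
go [-0.4101 -0.0934 -0.062 ] [-0.08 -0.04 -0.03] pos [ 412.2 -359.    56.2]
```

>>> {"fn": "servo_tool", "kwargs": {"increments": [[0, 0, 0, -0.015, 0, 0, 0], [0, 0, 0, -0.04, 0, 0, 0], [0, -0.015, 0, -0.06, 0, 0, 0], [0, -0.05, 0, -0.064, 0, 0, 0], [0, -0.09, 0, -0.064, 0, 0, 0], [0, -0.135, 0, -0.064, 0, 0, 0], [0, -0.18, -0.01, -0.064, 0, 0, 0], [0, -0.225, -0.03, -0.064, 0, 0, 0], [0, -0.27, -0.055, -0.064, 0, 0, 0], [0, -0.315, -0.08, -0.064, 0, 0, 0], [0, -0.36, -0.0935, -0.064, 0, 0, 0], [0, -0.395, -0.0935, -0.064, 0, 0, 0]]}}

```text
clock: 34.05
position: [542.2, 28.1, 119.4]
ee_rot: [-0.674, 0.738, -0.0, 0.001]
contact_force: [0.8, -0.4, -1.5]
gripper_width: 45.5
grasp_force: 64.0
```

```bash
python3 - <<'E'
from h import *
go([542.5,40.9,57.2],-95.2)
E
```

```text
go [-0.0127  0.001   0.0623] [-0.07  0.03  0.  ] pos [542.2  28.1 119.4]
```

>>> {"fn": "servo_tool", "kwargs": {"increments": [[0, -0.01, 0, 0.01, 0, 0, 0], [0, -0.014, 0, 0.03, 0, 0, 0], [0, -0.014, 0, 0.047, 0, 0, 0], [0, -0.014, 0, 0.057, 0, 0, 0], [0, -0.014, 0, 0.062, 0, 0, 0], [0, -0.014, 0, 0.063, 0, 0, 0], [0, -0.014, 0, 0.063, 0, 0, 0]]}}

```text
clock: 34.92
position: [542.0, 39.5, 57.0]
ee_rot: [-0.674, 0.739, -0.0, -0.0]
contact_force: [-3.1, 0.3, 3.8]
gripper_width: 45.9
grasp_force: 59.8
```

>>> {"fn": "servo_tool", "kwargs": {"increments": [[0.6, 0, 0, 0, 0, 0, 0], [1, 0, 0, 0, 0, 0, 0], [1, 0, 0, 0, 0, 0, 0], [1, 0, 0, 0, 0, 0, 0], [1, 0, 0, -0.04, 0, 0, 0], [1, 0, 0, -0.09, 0, 0, 0], [1, 0, 0, -0.09, 0, 0, 0]]}}

```text
clock: 35.8
position: [545.2, 40.9, 150.4]
ee_rot: [-0.674, 0.738, -0.002, 0.004]
contact_force: [-0.9, -0.0, -0.4]
gripper_width: 85.3
grasp_force: 0.0
```

```bash
python3 - <<'E'
from h import *
go([479,-297.3,150],-88.3)
im,c=snap('wrist'); save(im,'w9.png')
a=arm.spot_point('wrist','carton'); print(a and (onz(c,a[0]['centre'],4).round(1),a[0]['p']))
E
```

```text
go [ 0.3428  0.0354 -0.0011] [-0.55  0.17 -6.89] pos [545.2  40.9 150.4]
(array([537.6,  42.2,   4. ]), 0.86)
```

View pics/w9.png

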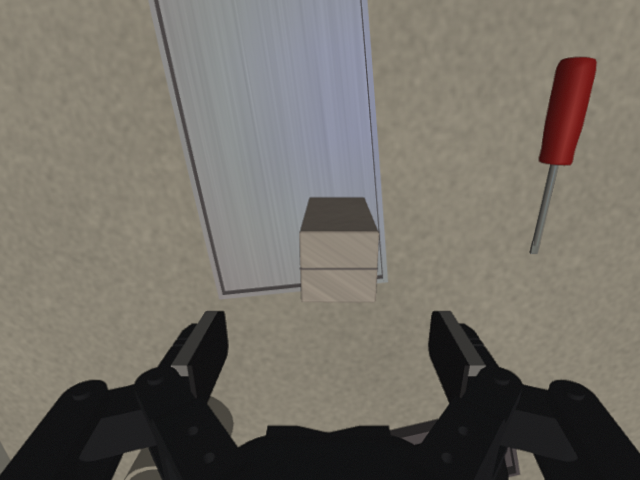

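>>> {"fn": "servo_tool", "kwargs": {"increments": [[1, 0.03, 0, 0, 0, 0, 0], [1, 0.08, 0.005, 0, 0, 0, -3], [1, 0.13, 0.01, 0, 0, 0, -6], [1, 0.18, 0.015, 0, 0, 0, -6.9], [1, 0.23, 0.022, 0, 0, 0, -6.9], [1, 0.28, 0.03, 0, 0, 0, -6.9], [1, 0.325, 0.036, 0, 0, 0, -6.9], [1, 0.342, 0.036, 0, 0, 0, -6.9], [1, 0.342, 0.036, 0, 0, 0, -6.9], [1, 0.342, 0.036, 0, 0, 0, -6.9]]}}

```text
clock: 37.15
position: [475.2, -296.3, 145.4]
ee_rot: [0.718, -0.696, -0.001, 0.0]
contact_force: [-0.7, 0.5, -0.3]
gripper_width: 85.3
grasp_force: 0.0
```

```bash
python3 - <<'E'
from h import *
go([479,-297.3,52.5],-88.3)
E
```

```text
go [ 0.0012 -0.0039  0.0929] [0.07 0.04 0.01] pos [ 475.2 -296.3  145.4]
```

>>> {"fn": "servo_tool", "kwargs": {"increments": [[1, 0.001, -0.004, 0.04, 0, 0, 0], [1, 0.001, -0.004, 0.075, 0, 0, 0], [1, 0.001, -0.004, 0.093, 0, 0, 0], [1, 0.001, -0.004, 0.093, 0, 0, 0], [0, 0.001, -0.004, 0.093, 0, 0, 0], [0, 0.001, -0.004, 0.093, 0, 0, 0], [0, 0.001, -0.004, 0.093, 0, 0, 0], [0, 0.001, -0.004, 0.093, 0, 0, 0], [0, 0.001, -0.004, 0.093, 0, 0, 0], [0, 0.001, -0.004, 0.093, 0, 0, 0]]}}

```text
clock: 38.4
position: [479.8, -298.3, 54.4]
ee_rot: [0.717, -0.697, 0.001, -0.0]
contact_force: [-1.4, 2.1, 5.1]
gripper_width: 46.8
grasp_force: 61.2
```

```bash
python3 - <<'E'
from h import *
st=arm.read_state();print(st['position'])
go([542,-26.4,118],-88.3)
E
```

```text
[ 479.79878076 -298.25864193   54.39120791]
go [-0.2699 -0.0702 -0.0637] [-0.1  -0.04 -0.02] pos [ 479.8 -298.3   54.4]
```

>>> {"fn": "servo_tool", "kwargs": {"increments": [[0, 0, 0, -0.015, 0, 0, 0], [0, 0, 0, -0.04, 0, 0, 0], [0, -0.015, 0, -0.06, 0, 0, 0], [0, -0.045, 0, -0.064, 0, 0, 0], [0, -0.085, -0.01, -0.064, 0, 0, 0], [0, -0.125, -0.03, -0.064, 0, 0, 0], [0, -0.165, -0.05, -0.064, 0, 0, 0], [0, -0.205, -0.065, -0.064, 0, 0, 0], [0, -0.24, -0.07, -0.064, 0, 0, 0], [0, -0.262, -0.07, -0.064, 0, 0, 0], [0, -0.27, -0.07, -0.064, 0, 0, 0], [0, -0.27, -0.07, -0.064, 0, 0, 0]]}}

```text
clock: 39.9
position: [541.3, -26.2, 117.2]
ee_rot: [0.717, -0.697, 0.0, -0.0]
contact_force: [-0.3, -0.1, -3.9]
gripper_width: 47.2
grasp_force: 62.0
```

```bash
python3 - <<'E'
from h import *
go([542,-26.4,55.4],-88.3)
E
```

```text
go [ 0.0002 -0.0007  0.0618] [-0.    0.   -0.02] pos [541.3 -26.2 117.2]
```

>>> {"fn": "servo_tool", "kwargs": {"increments": [[0, 0, -0.001, 0.015, 0, 0, 0], [0, 0, -0.001, 0.035, 0, 0, 0], [0, 0, -0.001, 0.052, 0, 0, 0], [0, 0, -0.001, 0.06, 0, 0, 0], [0, 0, -0.001, 0.0625, 0, 0, 0], [0, 0, -0.001, 0.0625, 0, 0, 0], [0.6, 0, -0.001, 0.0625, 0, 0, 0], [1, 0, -0.001, 0.0625, 0, 0, 0], [1, 0, -0.001, 0.0625, 0, 0, 0], [1, 0, -0.001, 0.0625, 0, 0, 0], [1, 0, -0.001, 0.02, 0, 0, 0], [1, 0, -0.001, -0.03, 0, 0, 0]]}}

```text
clock: 41.4
position: [541.8, -26.3, 147.1]
ee_rot: [0.717, -0.697, -0.001, 0.001]
contact_force: [0.7, 0.7, 0.5]
gripper_width: 85.6
grasp_force: 0.0
```

>>> {"fn": "servo_tool", "kwargs": {"increments": [[1, 0, 0, 0, 0, 0, 0]]}}

```text
clock: 41.52
position: [545.4, -25.7, 151.4]
ee_rot: [0.718, -0.696, 0.003, -0.004]
contact_force: [-0.7, 1.1, -0.6]
gripper_width: 85.5
grasp_force: 0.0
```

```bash
python3 - <<'E'
from h import *
go([567,-322.9,150],-88.3)
im,c=snap('wrist')
for t in('jar','carton'):
  a=arm.spot_point('wrist',t); print(t,a and (onz(c,a[0]['centre'],4).round(1),a[0]['p']))
E
```

```text
go [ 0.2977 -0.0127  0.0012] [-0.58  0.07  0.01] pos [545.4 -25.7 151.4]
jar (array([541.1, -28.3,   4. ]), 0.64)
carton (array([537.2,  45.3,   4. ]), 0.92)
```

>>> {"fn": "servo_tool", "kwargs": {"increments": [[1, 0.03, -0.002, 0, 0, 0, 0], [1, 0.08, -0.005, 0, 0, 0, 0], [1, 0.13, -0.008, 0, 0, 0, 0], [1, 0.18, -0.01, 0, 0, 0, 0], [1, 0.23, -0.013, 0, 0, 0, 0], [1, 0.275, -0.016, 0, 0, 0, 0], [1, 0.297, -0.016, 0, 0, 0, 0], [1, 0.297, -0.016, 0, 0, 0, 0], [1, 0.297, -0.016, 0, 0, 0, 0]]}}

```text
clock: 42.8
position: [566.7, -321.6, 146.3]
ee_rot: [0.718, -0.697, -0.001, 0.0]
contact_force: [-0.6, 0.3, -0.0]
gripper_width: 85.6
grasp_force: 0.0
```

```bash
python3 - <<'E'
from h import *
go([567,-322.9,52.5],-88.3)
E
```

```text
go [ 0.0014 -0.0004  0.0938] [0.08 0.05 0.  ] pos [ 566.7 -321.6  146.3]
```

>>> {"fn": "servo_tool", "kwargs": {"increments": [[1, 0.001, 0, 0.04, 0, 0, 0], [1, 0.001, 0, 0.075, 0, 0, 0], [1, 0.001, 0, 0.094, 0, 0, 0], [1, 0.001, 0, 0.094, 0, 0, 0], [0, 0.001, 0, 0.094, 0, 0, 0], [0, 0.001, 0, 0.094, 0, 0, 0], [0, 0.001, 0, 0.094, 0, 0, 0], [0, 0.001, 0, 0.094, 0, 0, 0], [0, 0.001, 0, 0.094, 0, 0, 0], [0, 0.001, 0, 0.094, 0, 0, 0]]}}

```text
clock: 44.05
position: [568.2, -323.9, 54.7]
ee_rot: [0.717, -0.697, 0.002, -0.001]
contact_force: [0.4, 2.1, 6.3]
gripper_width: 42.7
grasp_force: 61.2
```

```bash
python3 - <<'E'
from h import *
go([544.5,-95.4,118],-88.3)
E
```

```text
go [-0.229   0.0168 -0.0636] [-0.17 -0.08 -0.01] pos [ 568.2 -323.9   54.7]
```

>>> {"fn": "servo_tool", "kwargs": {"increments": [[0, 0, 0, -0.015, 0, 0, 0], [0, 0, 0, -0.04, 0, 0, 0], [0, -0.01, 0, -0.06, 0, 0, 0], [0, -0.035, 0.002, -0.064, 0, 0, 0], [0, -0.07, 0.005, -0.064, 0, 0, 0], [0, -0.105, 0.008, -0.064, 0, 0, 0], [0, -0.14, 0.011, -0.064, 0, 0, 0], [0, -0.175, 0.014, -0.064, 0, 0, 0], [0, -0.205, 0.0165, -0.064, 0, 0, 0], [0, -0.223, 0.0165, -0.064, 0, 0, 0], [0, -0.229, 0.0165, -0.064, 0, 0, 0], [0, -0.229, 0.0165, -0.064, 0, 0, 0]]}}

```text
clock: 45.55
position: [544.0, -95.2, 117.1]
ee_rot: [0.717, -0.697, 0.0, 0.0]
contact_force: [0.6, -0.3, -1.4]
gripper_width: 42.7
grasp_force: 61.2
```

```bash
python3 - <<'E'
from h import *
go([544.5,-95.4,55.7],-88.3)
E
```

```text
go [ 0.0002 -0.0005  0.0614] [-0.   -0.01 -0.03] pos [544.  -95.2 117.1]
```

>>> {"fn": "servo_tool", "kwargs": {"increments": [[0, 0, 0, 0.015, 0, 0, 0], [0, 0, 0, 0.035, 0, 0, 0], [0, 0, 0, 0.052, 0, 0, 0], [0, 0, 0, 0.06, 0, 0, 0], [0, 0, 0, 0.0625, 0, 0, 0], [0, 0, 0, 0.0625, 0, 0, 0], [0.6, 0, 0, 0.0625, 0, 0, 0], [1, 0, 0, 0.0625, 0, 0, 0], [1, 0, 0, 0.0625, 0, 0, 0], [1, 0, 0, 0.0625, 0, 0, 0], [1, 0, 0, 0.02, 0, 0, 0], [1, 0, 0, -0.03, 0, 0, 0]]}}

```text
clock: 47.05
position: [543.2, -95.2, 147.0]
ee_rot: [0.717, -0.697, -0.001, 0.001]
contact_force: [0.4, 0.6, 0.1]
gripper_width: 85.5
grasp_force: 0.0
```

>>> {"fn": "servo_tool", "kwargs": {"increments": [[1, 0, 0, -0.05, 0, 0, 0], [1, 0.06, 0, -0.1, 0, 0, 0], [1, 0.12, 0, -0.1, 0, 0, 0], [1, 0.18, 0, -0.1, 0, 0, 0], [1, 0.18, 0, -0.1, 0, 0, 0], [1, 0.18, 0, -0.1, 0, 0, 0], [1, 0.18, 0, -0.1, 0, 0, 0]]}}

```text
clock: 47.92
position: [549.1, -273.9, 246.9]
ee_rot: [0.718, -0.696, -0.0, -0.0]
contact_force: [0.0, 0.0, -0.1]
gripper_width: 85.3
grasp_force: 0.0
```

```bash
python3 - <<'E'
from h import *
im,c=snap('top'); im2,c2=snap('scene'); save(im2,'s9.png')
im3,c3=snap('wrist')
for t in('bottle','jar','carton','case'):
  for n,cc in(('top',c),('scene',c2),('wrist',c3)):
    a=arm.spot_point(n,t); print(t,n,a and (onz(cc,a[0]['centre'],4).round(1),round(a[0]['p'],2)))
E
```

```text
bottle top (array([539.2, -96.7,   4. ]), 0.55)
bottle scene (array([544.6, -96.9,   4. ]), 0.66)
bottle wrist (array([537.7, -96.5,   4. ]), 0.76)
jar top (array([534.1, -21.7,   4. ]), 0.75)
jar scene (array([537.4, -33.4,   4. ]), 0.82)
jar wrist []
carton top (array([552.3,  46.6,   4. ]), 0.94)
carton scene (array([540.3,  48.2,   4. ]), 0.63)
carton wrist []
case top (array([463.8, 320.3,   4. ]), 0.68)
case scene (array([463.4, 312.4,   4. ]), 0.83)
case wrist []
```

View pics/s9.png

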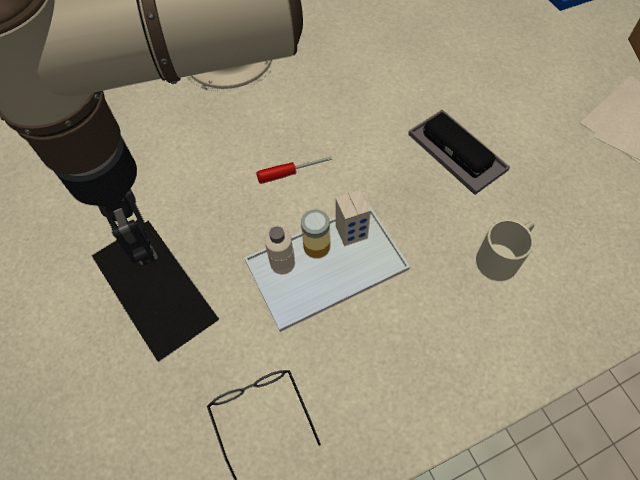

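The final picture shows the bottle (281,250), the jar (316,235) and the carton (352,220) back at their starting pixels. The case lies flat inside the grey tray around (459,145), and the bystanders look untouched.

```bash
python3 -c "
from bench import arm; print(arm.job_done())"
```

```text
the job is handed in; nothing more can be done
None
```

I handed the job in at about 48 s: the case lies flat and lengthwise in the grey job tray, the bottle, carton and jar stand back on their starting spots by the last pictures, and the screwdriver, mug and spectacles look undisturbed; the hand-in call returned no verdict.

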